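Re-pin the axle cradle's end stop for the short axle and load it

ROBOT

A 6-joint arm with a two-finger parallel gripper is mounted at the origin on the work surface; the furniture and walls round the work are solid. World frame = base frame: x ahead of the robot, y to its left, z up, the work surface at z = 0. Lengths are in mm, angles in rad, forces in N, time in s.
With the tool pointing down it reaches from about 275 to 725 mm from the base axis. Payload 5.6 kg.
Tool frame: the origin (TCP) lies between the finger pads; the fingertips stand 22 mm ahead of it and the grasp point (between the pads) lies 3 mm ahead of it; z points along the fingers, y is the line along which they close (so a half turn about z gives the same grasp; the last joint's range is limited). The gripper opens to 85 mm and grips with 20 to 120 N. Pads are 22 mm wide; open, the fingers measure 114 mm over their backs; the gripper's body (76 mm by 85 mm) begins 54 mm behind the grasp point. The pads swing forward as they close: fully open they stand 13 mm farther back than shut.
Start: joints at [-1.062, 0.255, 0.108, 0, -1.424, -0.285], TCP at [122.086, -536.272, 253.283] pointing down, gripper open.
Joint ranges: [-2.95, 2.95], [-1.21, 1.97], [-1.09, 1.5], [-2.87, 1.71], [-2.94, -0.07], [-3.05, 3.05]. Speed limits (rad/s): [2.57, 2.57, 3.14, 3.14, 3.14, 3.14].

INTERFACE

Orientations are given as a unit quaternion [x, y, z, w].
In Python, from plant import r, eyes, sign_off gives the robot as it stands. The module is installed in compiled form; this text tells all that it offers.
- The arm moves only by the tool servo_tool, never from a script. Its argument "targets" is a list of rows, each a list of 3 entries, a list of its own where there are three numbers: the shift along the tool's x, y, z in mm, then the turn about the tool's z in rad, then the opening, from 0 (shut) to 1 (fully open). In form: [[[tx, ty, tz], turn, claw], ...]. A call has 1 to 10 rows; each row is the pose to reach, as a shift and turn from the pose commanded when the call began, along the tool's axes at that moment; what a row does not reach only later rows make up. A row lasts 1/10 s, in which the tool goes at most 50 mm and 8.59 degrees, less where a joint would pass 70% of its speed; a pose out of reach is approached as far as the arm can. A call with a gripper value outside its range is refused whole. The fingers move at their own pace and stop on an object; "squeeze" is the grip in N (left out, the last holds). Time passes only in rows, so rows that repeat a pose let the fingers close. It gives the time, the measured TCP pose, the force, the opening and the grip force at its end, in the units of the state.
- r.get_state(): the state, without advancing time (a new reading comes with each control period).
- eyes.snapshot(name): name is "side" or "top"; returns a dict with "frame" (480x640x3 uint8, red, green, blue), "intrinsics" (3x3 intrinsics, pixels), "R" (3x3) and "t" (3): a world point X has camera coordinates R X + t. Camera axes: x right, y down, z forward; pixel columns grow to the right and rows downward; lengths in mm; the calibration is good to about 2 mm. A picture is of the moment at which its call begins. There is no depth.
- sign_off(): hands the job in; it is judged then, once.
The state is a dict: "t": time; "qpos": joint angles; "dq": joint speeds; "joint_torque": joint torques, N m; "ee_pos": TCP position; "ee_rot": TCP orientation; "ft_force": force on the tool from outside, world axes, zero at the start; "moment": the same for the moment, N m; "opening": finger opening in mm; "grip_force": force on a finger pad.
Only numpy, scipy, OpenCV 4.12 (cv2) and the standard library are available. Lean on these libraries where they do the work, as an engineer would, in place of code of your own. Each camera call takes 0.05 s, during which the arm holds its last target. There are 200 camera calls.

TASK

The axle cradle is still pinned for the long axle: pull the sprung knob on its sliding end stop right out to its stop, slide the end stop to the hole where the short axle just fits between the two stops, and let the pin spring fully home in that hole. Then lift the short axle up off its hooks on the rack and lay it gently in the cradle's two vee blocks, between the stops. Leave the long axle on its hooks and the other loose things where they are.

Things in the scene. Friction and masses are not known exactly. Their poses are not given: they have to be found in the camera images.
- cradle: Axle cradle, bolted down: dark steel base plate 110 x 300 x 12 mm with a bright rail (36 mm wide, top 24 mm above the table) along its -y part up to y = +20 mm. Origin: centre of the underside, on the table; x across, y along the cradle, z up. Fixed stop at the +y end: plate 50 mm wide, inner face at y = +120 mm, top z = 68 mm.
- cradle_seat (a point): Where the short axle's centre lies when seated midway in its 155 mm gap: x = 0, y = +42.5, z = 49.3 mm of the cradle (same axes). Two dark vee blocks (48 mm across, 20 mm along y, vee bottom z = 38, top z = 57 mm) at y = +5 and +95 mm carry it; 70 mm are free between them, down to z = 12 mm (rail: 24 mm, y below +20 mm).
- stop_slide (a joint): Sliding end stop on the rail, m. 0: pinned in its first hole, 195 mm between the stop faces (for the long axle), as at the start. Grows towards the fixed stop (cradle +y), the gap shrinking as much. Four 10 mm holes in the rail, 20 mm apart: 0, 0.020, 0.040, 0.060. Runs -0.006 to 0.066 with the pin out, 1.5 N friction; a pin in a hole blocks it.
- pull_knob (a joint): How far the sprung knob on the sliding stop is pulled up, m: 0 is home in a hole, 0.012 is out at its stop. The pin reaches 10 mm into the rail, so it clears it only in the last 2 mm. The spring pulls down with 4 N at home, 9.5 N at the stop. Let go off a hole it rests on the rail at 0.010; its round nose finds a hole less than 3 mm off.
- knob_grip (a point): Grip point in the black knob, on its vertical axis; rises and slides with it. 77 mm above the table when home. The knob is round, 27 mm across at 74 to 82 mm height, 17 mm below that, top at 86 mm; under it the carriage (aluminium, 52 x 62 mm) has its top at 46 mm.
- slide_face (a point): Middle of the sliding stop's face that looks to the fixed stop, 49 mm above the table, 35 mm from the knob's axis along the cradle's +y. Its steel plate is 10 mm thick, 46 mm wide, top at 68 mm.
- rack: Axle rack, bolted down: grey base 170 x 130 mm; two upright dark steel plates 5 mm thick at its y = -45 and +45 mm, each with hooks at x = -40 and +40 mm that are 21 mm wide and open to the top. Origin: centre of the underside; the axles lie along its y. Axle centre line 108 mm above the table, hook tips 118 mm, posts at the back (x = 63 to 85 mm) 120 mm.
- short_axle: Short axle: plain steel shaft 150 mm long, 16 mm thick, the last 18 mm of each end turned down to 12 mm; about 0.22 kg. Origin at its middle, y axis along it. Starts in one of the two pairs of hooks; take it from above at its middle, where 85 mm are free between the rack's plates.
- long_axle: Long axle: the same, but 190 mm long, in the other pair of hooks, 80 mm away; it stays there.
- loose_wheel: Spare wheel, 100 mm across, 34 mm thick, lying to the left of the cradle; a bystander.
- loose_nut: Hex nut, 30 x 34 x 15 mm, lying in front of the cradle; a bystander.
- loose_bearing: Ball bearing, 52 mm across, 15 mm thick, lying behind the cradle; a bystander.
- hex_key: Hex key, 50 x 165 x 8 mm, lying behind the cradle; a bystander.

How it is judged (in metres and radians):
On the way, in this order (a step that is already met when the one before it is completed fails the run):
1. the knob is pulled out to its stop while the end stop is still at its first hole (value of joint pull_knob above 0.0105 m and value of joint stop_slide below 0.008 m), for 0.1 s.
2. the pin is home in the hole at 0.040 (gap 155 mm), the short axle still on the rack (value of joint stop_slide between 0.037 and 0.043 m and value of joint pull_knob below 0.002 m and distance of short_axle from where it was at the start of the episode below 0.02 m), for 0.2 s.
3. the short axle is lifted up clear of its hooks (z of short_axle in the frame of rack above 0.13 m), for 0.1 s.
At the end, for the whole second after the job is handed in: End stop within 3 mm of the hole at 0.040, pin home (knob under 2 mm up); short axle still, in both vees between the stops (centre 3 mm across and in height, 5 mm along, 0.05 rad); long axle moved under 15 mm; wheel, nut, bearing and hex key under 30 mm (value of joint stop_slide between 0.037 and 0.043 m and value of joint pull_knob below 0.002 m and x of short_axle in the frame of cradle_seat between -0.003 and 0.003 m and y of short_axle in the frame of cradle_seat between -0.005 and 0.005 m and z of short_axle in the frame of cradle_seat between -0.003 and 0.003 m and angle between the y axis of short_axle and the y axis of cradle, either way round below 0.05 rad and linear speed of short_axle below 0.02 m/s and distance of long_axle from where it was at the start of the episode below 0.015 m and distance of each of loose_wheel, loose_nut, loose_bearing, hex_key from where it was at the start of the episode below 0.03 m); the robot touches nothing.
It fails at once if the short axle is dropped (falls freely faster than 0.6 m/s) (linear speed of short_axle above 0.6 m/s and contact force between short_axle and the fingers below 0.1 N).
It fails at once if the long axle is moved more than 15 mm (distance of long_axle from where it was at the start of the episode above 0.015 m).
It fails at once if a bystander (wheel, nut, bearing, hex key) is moved more than 30 mm (distance of any of loose_wheel, loose_nut, loose_bearing, hex_key from where it was at the start of the episode above 0.03 m).
It also fails if it takes over 54 s, if anything falls off the work surface, if the arm or the gripper's body presses on something with over 40 N, if the wrist force passes 120 N, or if a joint passes its speed limit or range.

## Working session

There is one attempt and no reset: what is moved stays moved. The work goes in short steps, Python scripts to look and compute and a tool call to move; the robot and the scene stay as the last step left them, time stands still between calls to the robot, and variables do not carry over. Pictures are saved under pics/ and viewed, at most 10 in all, crops included, and the job is handed in when it is done.

Besides the shell and the picture viewer there is one more tool, called after "Emit:" as a command line: name --argument value ..., lists and objects as JSON in quotes. servo_tool: Moves the arm, as the interface text tells. Its arguments: {"type":"object","properties":{"targets":{"type":"array"},"squeeze":{"type":"number"}},"required":["targets"]}

```bash
mkdir -p pics; python3 - <<'E'
from plant import r,eyes
import cv2,pickle
d={}
for n in("top","side"):
    s=eyes.snapshot(n);d[n]=s
    cv2.imwrite(f"pics/{n}0.png",cv2.cvtColor(s["frame"],cv2.COLOR_RGB2BGR))
    print(n,s["intrinsics"].tolist(),s["R"].round(4).tolist(),s["t"].round(1).tolist())
pickle.dump(d,open("cam.pkl","wb"))
s=r.get_state();print({k:s[k] for k in("t","ee_pos","ee_rot","opening","ft_force")})
E
```

```text
top [[494.2267133203089, 0.0, 321.85072070190836], [0.0, 494.2267133203089, 236.81962443860192], [0.0, 0.0, 1.0]] [[-0.0267, -0.9996, 0.0102], [-0.9975, 0.026, -0.0654], [0.0651, -0.0119, -0.9978]] [-39.3, 600.5, 1356.6]
side [[460.24611991089375, 0.0, 314.2962314179917], [0.0, 460.24611991089375, 239.99903331659223], [0.0, 0.0, 1.0]] [[0.9466, -0.3211, -0.0277], [-0.1424, -0.3398, -0.9296], [0.2891, 0.884, -0.3674]] [-577.7, 163.6, 870.7]
{'t': 0.1, 'ee_pos': array([ 122.03474968, -535.887388  ,  252.491379  ]), 'ee_rot': array([-1.11651011e-01,  9.93747117e-01,  8.38711646e-04, -1.28064285e-04]), 'opening': 85.56934499992528, 'ft_force': array([-0.0553302 ,  0.14976529,  0.07992186])}
```

View pics/top0.png

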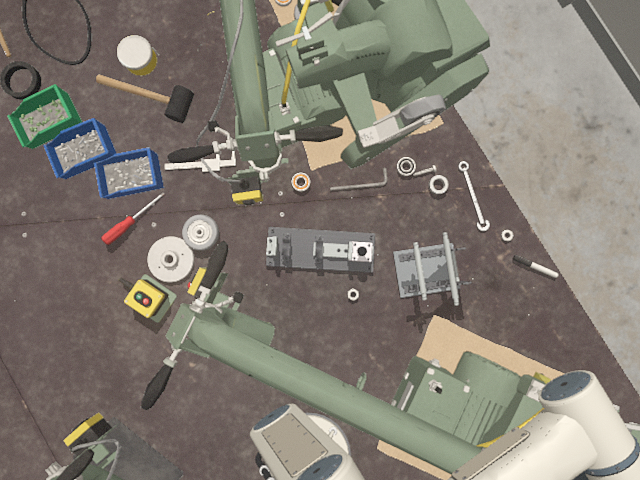

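View pics/side0.png

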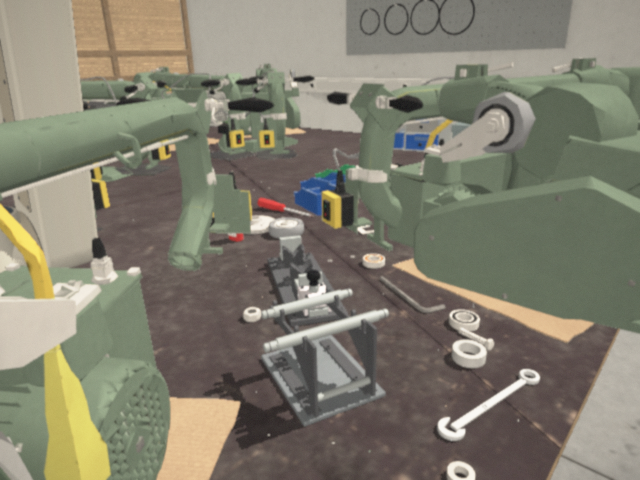

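```bash
python3 - <<'E'
import cv2
a=cv2.imread("pics/top0.png")[220:316,255:475];b=cv2.imread("pics/side0.png")[225:425,235:400]
cv2.imwrite("pics/topc.png",cv2.resize(a[:, :],(792,346),interpolation=cv2.INTER_CUBIC)) # 3.6x
cv2.imwrite("pics/sidec.png",cv2.resize(b,None,fx=3,fy=3,interpolation=cv2.INTER_CUBIC))
E
```

```text
(no output)
```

View pics/topc.png

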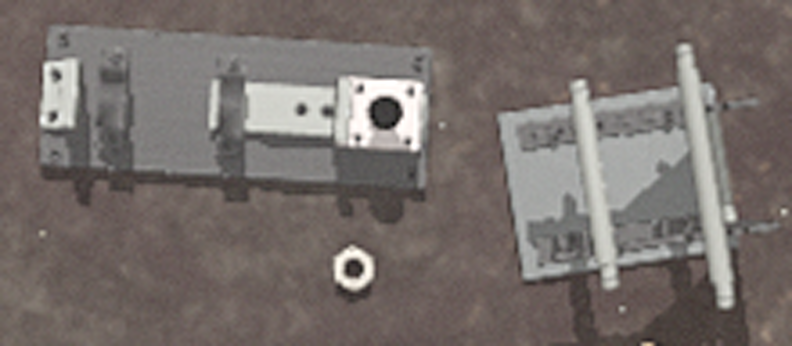

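View pics/sidec.png

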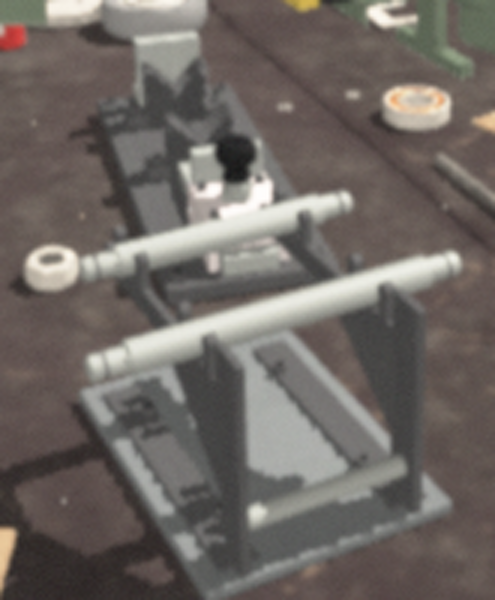

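```bash
cat >h.py <<'E'
import numpy as np,pickle
C=pickle.load(open("cam.pkl","rb"))
def ray(n,u,v):
    c=C[n];R=c["R"];o=-R.T@c["t"];d=R.T@np.linalg.solve(c["intrinsics"],[u,v,1]);return o,d
def onz(n,u,v,z):
    o,d=ray(n,u,v);return o+d*(z-o[2])/d[2]
def tri(p,q):
    A=[];b=[]
    for n,(u,v) in(("top",p),("side",q)):
        o,d=ray(n,u,v);d/=np.linalg.norm(d);P=np.eye(3)-np.outer(d,d);A.append(P);b.append(P@o)
    return np.linalg.solve(sum(A),sum(b))
def proj(n,X):
    c=C[n];p=c["intrinsics"]@(c["R"]@X+c["t"]);return p[:2]/p[2]
tc=lambda u,v:((u+.5)/3.6-.5+255,(v+.5)/3.6-.5+220)
sc=lambda u,v:((u+.5)/3-.5+235,(v+.5)/3-.5+225)
E
python3 - <<'E'
from h import *
np.set_printoptions(precision=1,suppress=True)
print("knob z86",onz("top",*tc(386,112),86),"tri",tri(tc(386,112),sc(236,148)))
c=[onz("top",*tc(*p),12) for p in((50,25),(432,48),(425,187),(38,174))]
for p in c:print("corner",p)
print("sizes",[np.linalg.norm(c[i]-c[i-1]) for i in range(4)],"centre",sum(c)/4)
for n,a,b,sa,sb in(("short",(579,85),(611,287),(350,200),(82,268)),("long",(684,46),(727,305),(458,262),(90,365))):
    A=onz("top",*tc(*a),108);B=onz("top",*tc(*b),108)
    print(n,A,B,np.linalg.norm(A-B),(A+B)/2,"dir",np.arctan2(*(A-B)[1::-1]), "tri",tri(tc(*a),sc(*sa)),tri(tc(*b),sc(*sb)))
d=(c[0]+c[3]-c[1]-c[2])[:2];print("cradle y dir",np.arctan2(d[1],d[0]))
f=[onz("top",*tc(*p),68) for p in((42,60),(77,58),(77,128),(42,131))]
for p in f:print("fixed",p)
# hue of black plates: carriage
g=[onz("top",*tc(*p),46) for p in((336,78),(428,80),(424,151),(336,149))]
for p in g:print("car",p)
E
```

```text
knob z86 [ 555.2 -159.3   86. ] tri [ 555.9 -159.9   80.9]
corner [632.4  93.4  12. ]
corner [ 606.7 -203.6   12. ]
corner [ 498.9 -194.5   12. ]
corner [516.9 104.9  12. ]
sizes [np.float64(116.0391423874903), np.float64(298.0349558595203), np.float64(108.23433139111287), np.float64(299.9487900085815)] centre [563.7 -50.   12. ]
short [ 570.3 -297.8  108. ] [ 424.3 -315.2  108. ] 147.06884292225953 [ 497.3 -306.5  108. ] dir 0.11837639999475537 tri [ 572.3 -298.3  109.3] [ 425.  -315.   109.3]
long [ 596.7 -375.3  108. ] [ 409.1 -398.3  108. ] 188.93223818397405 [ 502.9 -386.8  108. ] dir 0.12190276500747223 tri [ 597.6 -375.6  108.6] [ 409.9 -397.8  110.2]
cradle y dir 1.4976058000254182
fixed [601.4  94.5  68. ]
fixed [602.2  68.4  68. ]
fixed [550.   69.5  68. ]
fixed [548.5  95.5  68. ]
car [ 583.4 -125.8   46. ]
car [ 580.1 -195.7   46. ]
car [ 526.3 -190.8   46. ]
car [ 529.6 -124.2   46. ]
```

```bash
cat >>h.py <<'E'
def go(x,y,z,H,S=None):
    from plant import r
    S=S or r.get_state();q=S["ee_rot"];h=np.arctan2(q[1],q[0])*2-np.pi/2
    # tool pointing down: tool y heading h, x heading h+pi/2
    d=np.array([x,y,z])-S["ee_pos"];ex=np.array([-np.sin(h),np.cos(h),0]);ey=np.array([np.cos(h),np.sin(h),0])
    w=(H-h+np.pi/2)%np.pi-np.pi/2
    print("at",S["ee_pos"].round(1),"H",round(h%(2*np.pi),4),"shift",[round(d@ex,1),round(d@ey,1),round(-d[2],1)],"turn",round(-w,3),"q",S["qpos"].round(2))
E
python3 - <<'E'
from h import *
np.set_printoptions(precision=1,suppress=True)
for n in("top","side"):print(n,"campos",-C[n]["R"].T@C[n]["t"], "base",proj(n,[0,0,0]),"tcp",proj(n,[122,-536,253]))
print("hang wrist",tri((190,318),(180,110)),tri((205,330),(190,240)))
print("base box",tri((437,387),(100,265)))
print("table pix (360,380)",onz("top",360,380,0),onz("top",360,380,400))
print("hang z0",onz("top",200,300,0))
from plant import r
go(555.5,-159.5,150,3.054)
E
```

```text
top campos [ 509.6  -38.7 1393.3] base [307.5 455.6] tcp [540.9 434.9]
side campos [ 318.5 -899.6  456.1] base [  8.9 326.5] tcp [-88.9 366.5]
hang wrist [394.8 229.7 352. ] [355.3 271.3  22.4]
base box [ 227.  -312.2  221.5]
table pix (360,380) [ 199.8 -150.6    0. ] [ 288.7 -118.4  400. ]
hang z0 [432.5 289.8   0. ]
at [ 122.  -535.9  252.5] H 1.7946 shift [np.float64(-506.2), np.float64(270.8), np.float64(102.5)] turn -1.259 q [-1.1  0.3  0.1 -0.  -1.4 -0.3]
```

```bash
python3 - <<'E'
from h import *
np.set_printoptions(precision=0,suppress=True)
for p in((230,330),(280,350),(360,380),(420,420),(450,440)):
  for z in(100,200,300,350,400,450): 
    X=onz("top",*p,z);print(p,X,proj("side",X))
E
```

```text
(230, 330) [359. 190. 100.] [189. 221.]
(230, 330) [370. 172. 200.] [189. 182.]
(230, 330) [382. 154. 300.] [189. 139.]
(230, 330) [388. 146. 350.] [189. 115.]
(230, 330) [394. 137. 400.] [189.  91.]
(230, 330) [400. 128. 450.] [190.  65.]
(280, 350) [304.  62. 100.] [167. 243.]
(280, 350) [320.  54. 200.] [168. 198.]
(280, 350) [336.  46. 300.] [169. 148.]
(280, 350) [344.  42. 350.] [170. 122.]
(280, 350) [352.  38. 400.] [171.  95.]
(280, 350) [360.  34. 450.] [171.  66.]
(360, 380) [ 222. -143.  100.] [121. 292.]
(360, 380) [ 244. -135.  200.] [124. 233.]
(360, 380) [ 266. -126.  300.] [128. 170.]
(360, 380) [ 278. -122.  350.] [130. 137.]
(360, 380) [ 289. -118.  400.] [133. 103.]
(360, 380) [ 300. -114.  450.] [135.  68.]
(420, 420) [ 117. -293.  100.] [ 30. 356.]
(420, 420) [ 147. -274.  200.] [ 40. 278.]
(420, 420) [ 177. -254.  300.] [ 51. 197.]
(420, 420) [ 193. -244.  350.] [ 56. 156.]
(420, 420) [ 208. -234.  400.] [ 61. 114.]
(420, 420) [ 223. -224.  450.] [67. 71.]
(450, 440) [  64. -368.  100.] [-36. 403.]
(450, 440) [  99. -343.  200.] [-20. 311.]
(450, 440) [ 133. -317.  300.] [ -4. 217.]
(450, 440) [ 150. -305.  350.] [  5. 169.]
(450, 440) [ 168. -292.  400.] [ 13. 121.]
(450, 440) [ 185. -279.  450.] [22. 73.]
```

Emit:
servo_tool --targets '[[[0, 0, -50], 0, 1], [[0, 0, -100], 0, 1], [[0, 0, -150], 0, 1], [[-40, 22, -150], -0.1, 1], [[-80, 43, -150], -0.2, 1], [[-120, 64, -150], -0.3, 1], [[-160, 86, -150], -0.4, 1], [[-200, 107, -150], -0.5, 1], [[-240, 129, -150], -0.6, 1], [[-280, 150, -150], -0.7, 1]]'

```text
t: 1.1
ee_pos: [362.8, -326.2, 403.1]
ee_rot: [-0.448, 0.894, 0.0, -0.0]
ft_force: [0.5, -0.1, -0.2]
opening: 85.1
grip_force: 0.0
```

```bash
python3 - <<'E'
from h import *
go(555.5,-159.5,180,3.054)
E
```

```text
at [ 362.8 -326.2  403.1] H 2.4989 shift [np.float64(-248.9), np.float64(-54.3), np.float64(223.1)] turn -0.555 q [-0.41  0.13  0.33 -0.   -1.77 -0.23]
```

Emit:
servo_tool --targets '[[[-42, -9, 0], -0.1, 1], [[-84, -18, 0], -0.2, 1], [[-126, -27, 0], -0.3, 1], [[-168, -36, 0], -0.4, 1], [[-210, -45, 20], -0.5, 1], [[-249, -54, 50], -0.555, 1], [[-249, -54, 100], -0.555, 1], [[-249, -54, 150], -0.555, 1], [[-249, -54, 200], -0.555, 0.7], [[-249, -54, 223], -0.555, 0.7]]'

```text
t: 2.1
ee_pos: [552.1, -160.9, 174.6]
ee_rot: [-0.674, 0.739, 0.004, -0.002]
ft_force: [-1.1, -0.3, -0.1]
opening: 60.6
grip_force: 0.0
```

```bash
python3 - <<'E'
from h import *
from plant import eyes,r
import cv2
go(555.5,-159.5,120,3.054)
s=r.get_state();print(s["ft_force"],s["opening"])
a=eyes.snapshot("top")["frame"][220:340,250:480];b=eyes.snapshot("side")["frame"][190:340,240:400]
f=lambda i:cv2.resize(i[...,::-1],None,fx=2.5,fy=2.5,interpolation=cv2.INTER_CUBIC)
A,B=f(a),f(b);o=np.zeros((A.shape[0]+0,1,3),np.uint8)
h=max(A.shape[0],B.shape[0]);p=lambda i:np.pad(i,((0,h-i.shape[0]),(0,0),(0,0)))
cv2.imwrite("pics/n1.png",cv2.resize(np.hstack([p(A)[:,:400],p(B)]),(800,h)))
E
```

```text
at [ 552.1 -160.9  174.6] H 3.0493 shift [np.float64(-1.7), np.float64(-3.3), np.float64(54.6)] turn -0.005 q [-0.01  0.34  0.03 -0.   -1.27 -0.08]
[-1.11941461 -0.32193385 -0.06817698] 60.619992203880244
```

View pics/n1.png

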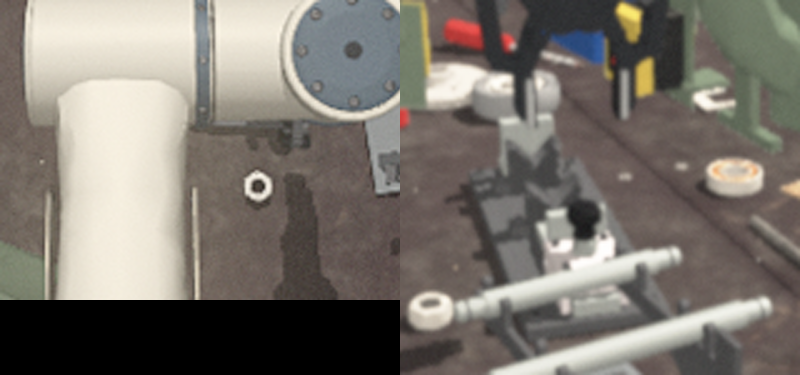

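Emit:
servo_tool --targets '[[[-2, -3, 30], 0, 0.7], [[-2, -3, 60], 0, 0.7], [[-2, -3, 90], 0, 0.7], [[-2, -3, 94], 0, 0.6], [[-2, -3, 94], 0, 0.5], [[-2, -3, 94], 0, 0.5]]' --squeeze 20

```text
t: 2.8
ee_pos: [559.8, -160.4, 88.8]
ee_rot: [-0.674, 0.739, -0.002, 0.001]
ft_force: [0.4, 0.3, 0.7]
opening: 42.4
grip_force: 0.0
```

```bash
python3 - <<'E'
from h import *
from plant import eyes,r
import cv2
go(555.5,-159.5,80,3.054)
s=r.get_state();print(s["ft_force"],s["opening"])
b=eyes.snapshot("side")["frame"][240:320,260:370]
cv2.imwrite("pics/n2.png",cv2.resize(b[...,::-1],None,fx=5,fy=5,interpolation=cv2.INTER_CUBIC))
E
```

```text
at [ 559.8 -160.4   88.8] H 3.05 shift [np.float64(-0.5), np.float64(4.4), np.float64(8.8)] turn -0.004 q [-0.01  0.42 -0.09  0.   -1.06 -0.08]
[0.35475513 0.30937355 0.68367502] 42.39328966029117
```

View pics/n2.png

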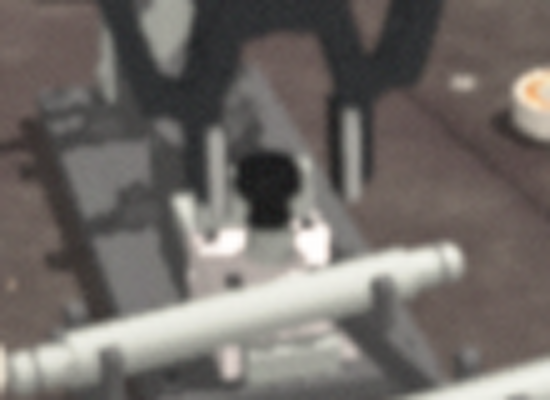

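Emit:
servo_tool --targets '[[[0, 4, 7], 0, 0.5], [[0, 4, 7], 0, 0.5], [[0, 4, 7], 0, 0.5]]'

```text
t: 3.15
ee_pos: [554.0, -159.7, 79.5]
ee_rot: [-0.674, 0.739, -0.0, -0.0]
ft_force: [0.7, -0.8, -0.4]
opening: 42.4
grip_force: 0.0
```

```bash
python3 - <<'E'
from h import *
go(555.5,-159.5,80,3.054)
E
```

```text
at [ 554.  -159.7   79.5] H 3.0496 shift [np.float64(-0.3), np.float64(-1.5), np.float64(-0.5)] turn -0.004 q [-0.01  0.42 -0.12  0.   -1.03 -0.08]
```

Well aligned; close gently and read the force.

Emit:
servo_tool --targets '[[[0, -1, 0], 0, 0.4], [[0, -1, 0], 0, 0.3], [[0, -1, 0], 0, 0.2], [[0, -1, 0], 0, 0.2], [[0, -1, 0], 0, 0.2]]'

```text
t: 3.65
ee_pos: [555.9, -159.8, 79.7]
ee_rot: [-0.674, 0.739, -0.001, 0.0]
ft_force: [2.3, -0.4, 1.1]
opening: 25.6
grip_force: 19.7
```

Emit:
servo_tool --targets '[[[0, 0, 0], 0, 0.0], [[0, 0, 0], 0, 0.0], [[0, 0, -4], 0, 0.0], [[0, 0, -8], 0, 0.0], [[0, 0, -11], 0, 0.0], [[0, 0, -13], 0, 0.0], [[0, 0, -13], 0, 0.0], [[0, 0, -13], 0, 0.0], [[0, 0, -13], 0, 0.0]]' --squeeze 70

```text
t: 4.55
ee_pos: [555.7, -159.6, 90.7]
ee_rot: [-0.674, 0.739, 0.0, 0.0]
ft_force: [7.9, -2.5, -9.1]
opening: 23.9
grip_force: 69.1
```

Emit:
servo_tool --targets '[[[0, 0, -1], 0, 0.0], [[0, 0, -1.5], 0, 0.0], [[0, 0, -1.5], 0, 0.0], [[0, 0, -1.5], 0, 0.0]]'

```text
t: 4.95
ee_pos: [555.7, -159.5, 92.1]
ee_rot: [-0.674, 0.739, 0.0, 0.0]
ft_force: [7.4, -2.1, -9.6]
opening: 24.2
grip_force: 69.4
```

Emit:
servo_tool --targets '[[[-2, 0, -0.5], 0, 0.0], [[-5, 0, -0.5], 0, 0.0], [[-10, 0, -0.5], 0, 0.0], [[-15, 0, -0.5], 0, 0.0], [[-15, 0, -0.5], 0, 0.0], [[-15, 0, -0.5], 0, 0.0]]'

```text
t: 5.55
ee_pos: [557.0, -143.8, 92.1]
ee_rot: [-0.674, 0.739, 0.001, 0.001]
ft_force: [9.3, -0.1, -12.3]
opening: 24.1
grip_force: 69.5
```

Emit:
servo_tool --targets '[[[-6, -0.8, 0], 0, 0.0], [[-12, -0.8, 0], 0, 0.0], [[-18, -0.8, 0], 0, 0.0], [[-24, -0.8, 0], 0, 0.0], [[-24, -0.8, 0], 0, 0.0], [[-24, -0.8, 0], 0, 0.0]]'

```text
t: 6.15
ee_pos: [559.3, -119.9, 92.1]
ee_rot: [-0.674, 0.739, 0.001, 0.0]
ft_force: [7.2, 0.6, -9.7]
opening: 24.1
grip_force: 69.6
```

Emit:
servo_tool --targets '[[[0, 0, 3], 0, 0.0], [[0, 0, 6], 0, 0.0], [[0, 0, 9], 0, 0.0], [[0, 0, 11.5], 0, 0.0], [[0, 0, 11.5], 0, 0.0], [[0, 0, 11.5], 0, 0.0]]'

```text
t: 6.75
ee_pos: [559.3, -120.6, 81.9]
ee_rot: [-0.674, 0.739, 0.001, -0.0]
ft_force: [3.6, 0.9, -6.0]
opening: 23.8
grip_force: 70.1
```

Emit:
servo_tool --targets '[[[0, 0, 1.5], 0, 0.0], [[0, 0, 1.5], 0, 0.0], [[0, 0, 1.5], 0, 0.5], [[0, 0, 1.5], 0, 0.5], [[0, 0, 1.5], 0, 0.5], [[0, 0, 1.5], 0, 0.5]]'

```text
t: 7.35
ee_pos: [559.3, -121.2, 81.5]
ee_rot: [-0.674, 0.739, 0.0, -0.0]
ft_force: [0.5, -0.0, -0.0]
opening: 42.7
grip_force: 0.0
```

```bash
python3 - <<'E'
from h import *
from plant import eyes,r
import cv2
s=r.get_state();print(s["ft_force"],s["opening"])
b=eyes.snapshot("side")["frame"][225:305,255:365]
cv2.imwrite("pics/n3.png",cv2.resize(b[...,::-1],None,fx=5,fy=5,interpolation=cv2.INTER_CUBIC))
k0=np.array([555.5,-159.5,81]);u=np.array([.0877,.996,0])
print(proj("side",k0),[((proj("side",k0+40*u+[0,0,z])-[255,225])*5).round(0) for z in(0,5,10)])
E
```

```text
[ 0.50855057 -0.00051518 -0.00896603] 42.74805033548317
[312.74556268 273.91419503] [array([265., 202.]), array([264., 190.]), array([264., 178.])]
```

View pics/n3.png

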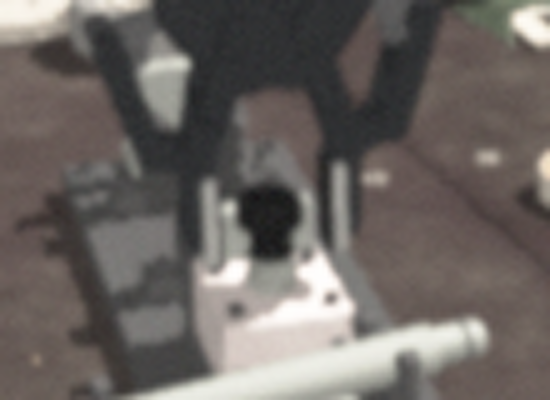

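```bash
python3 - <<'E'
from h import *
go(498,-306.5,200,1.69)
E
```

```text
at [ 559.3 -121.2   81.5] H 3.0495 shift [np.float64(190.2), np.float64(44.0), np.float64(-118.5)] turn 1.36 q [ 0.06  0.41 -0.13  0.   -1.04 -0.15]
```

Emit:
servo_tool --targets '[[[0, 0, -40], 0, 0.5], [[0, 0, -80], 0, 0.5], [[0, 0, -118], 0, 0.5], [[30, 7, -118], 0.14, 0.5], [[60, 14, -118], 0.28, 0.5], [[90, 21, -118], 0.42, 0.5], [[120, 28, -118], 0.56, 0.5], [[150, 35, -118], 0.7, 0.5], [[180, 42, -118], 0.84, 0.5], [[190, 44, -118], 0.98, 0.5]]'

```text
t: 8.4
ee_pos: [497.0, -308.4, 199.3]
ee_rot: [-0.243, 0.97, -0.0, -0.0]
ft_force: [0.4, 0.2, 0.0]
opening: 42.8
grip_force: 0.0
```

Emit:
servo_tool --targets '[[[0, 0, 0], 0.14, 0.6], [[0, 0, 0], 0.28, 0.6], [[0, 0, 0], 0.38, 0.6], [[0, 0, 0], 0.38, 0.6], [[0, 0, 0], 0.38, 0.6]]'

```text
t: 8.9
ee_pos: [498.2, -306.1, 199.3]
ee_rot: [-0.061, 0.998, 0.0, -0.0]
ft_force: [0.7, -0.6, -0.1]
opening: 51.5
grip_force: 0.0
```

```bash
python3 - <<'E'
from h import *
from plant import eyes
import cv2
go(498,-306.5,106,1.69)
f=eyes.snapshot("side")["frame"];t=eyes.snapshot("top")["frame"]
g=lambda i:cv2.resize(i[...,::-1],(400,400),interpolation=cv2.INTER_CUBIC)
cv2.imwrite("pics/n4.png",np.hstack([g(f[225:365,250:390]),g(t[200:340,355:495])]))
E
```

```text
at [ 498.2 -306.1  199.3] H 1.6924 shift [np.float64(0.2), np.float64(-0.3), np.float64(93.3)] turn 0.002 q [-0.28  0.34  0.09  0.   -1.32 -1.17]
```

View pics/n4.png

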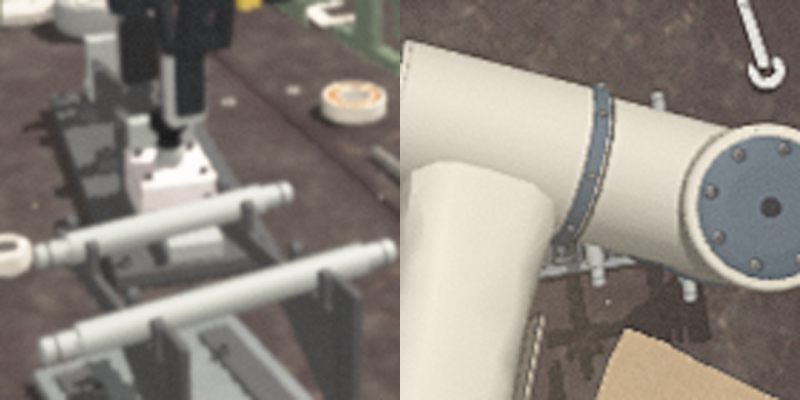

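Emit:
servo_tool --targets '[[[0, 0, 30], 0, 0.6], [[0, 0, 60], 0, 0.6], [[0, 0, 85], 0, 0.6], [[0, 0, 90], 0, 0.6], [[0, 0, 90], 0, 0.5], [[0, 0, 90], 0, 0.4], [[0, 0, 90], 0, 0.3], [[0, 0, 90], 0, 0.2], [[0, 0, 90], 0, 0.1], [[0, 0, 90], 0, 0.1]]' --squeeze 20

```text
t: 10.0
ee_pos: [498.9, -306.2, 110.4]
ee_rot: [-0.06, 0.998, -0.0, 0.001]
ft_force: [-0.4, 1.5, 4.4]
opening: 14.9
grip_force: 20.1
```

Emit:
servo_tool --targets '[[[0, 0, 0], 0, 0.0], [[0, 0, 0], 0, 0.0], [[0, 0, -5], 0, 0.0], [[0, 0, -15], 0, 0.0], [[0, 0, -30], 0, 0.0], [[0, 0, -50], 0, 0.0], [[0, 0, -70], 0, 0.0], [[0, 0, -85], 0, 0.0], [[0, 0, -85], 0, 0.0], [[0, 0, -85], 0, 0.0]]' --squeeze 80

```text
t: 11.0
ee_pos: [498.0, -305.9, 193.8]
ee_rot: [-0.059, 0.998, 0.0, -0.0]
ft_force: [-0.8, 0.6, -2.1]
opening: 13.4
grip_force: 78.0
```

```bash
python3 - <<'E'
from h import *
go(568.7,-7.5,195,3.053)
E
```

```text
at [ 498.  -305.9  193.8] H 1.6893 shift [np.float64(-105.5), np.float64(287.9), np.float64(-1.2)] turn -1.364 q [-0.28  0.35  0.08 -0.   -1.31 -1.17]
```

Emit:
servo_tool --targets '[[[-5, 14, 0], -0.08, 0], [[-15, 41, 0], -0.2, 0], [[-26, 71, 0], -0.33, 0], [[-37, 101, 0], -0.46, 0], [[-48, 131, 0], -0.59, 0], [[-59, 161, 0], -0.72, 0], [[-70, 191, 0], -0.85, 0], [[-81, 221, 0], -0.98, 0], [[-91, 248, 0], -1.1, 0], [[-99, 270, 0], -1.2, 0]]'

```text
t: 12.0
ee_pos: [564.0, -24.7, 192.6]
ee_rot: [-0.615, 0.789, 0.001, -0.001]
ft_force: [-0.2, -0.0, -1.8]
opening: 13.6
grip_force: 78.0
```

Emit:
servo_tool --targets '[[[-10, 10, 0], -0.08, 0], [[-15, 15, 0], -0.13, 0], [[-15, 15, 0], -0.16, 0], [[-15, 15, 0], -0.16, 0], [[-15, 15, 0], -0.16, 0]]'

```text
t: 12.5
ee_pos: [553.3, -8.1, 193.3]
ee_rot: [-0.673, 0.739, 0.001, -0.001]
ft_force: [-0.2, 0.1, -2.6]
opening: 14.2
grip_force: 78.1
```

```bash
python3 - <<'E'
from h import *
go(569.3,-7.8,110,3.053)
E
```

```text
at [553.3  -8.1 193.3] H 3.0486 shift [np.float64(-1.8), np.float64(-15.9), np.float64(83.3)] turn -0.004 q [ 0.27  0.29 -0.   -0.   -1.28 -0.36]
```

Emit:
servo_tool --targets '[[[-1, -8, 10], 0, 0], [[-1.5, -16, 40], -0.004, 0], [[-1.5, -16, 70], -0.004, 0], [[-1.5, -16, 83], -0.004, 0], [[-1.5, -16, 83], -0.004, 0], [[-1.5, -16, 83], -0.004, 0]]'

```text
t: 13.1
ee_pos: [570.4, -8.3, 111.2]
ee_rot: [-0.675, 0.738, -0.0, -0.0]
ft_force: [-0.7, -0.2, -1.9]
opening: 13.6
grip_force: 78.2
```

```bash
python3 - <<'E'
from h import *
from plant import eyes
import cv2
go(569.3,-7.8,110,3.053)
f=eyes.snapshot("side")["frame"];t=eyes.snapshot("top")["frame"]
g=lambda i:cv2.resize(i[...,::-1],(400,400),interpolation=cv2.INTER_CUBIC)
cv2.imwrite("pics/n5.png",np.hstack([g(f[210:310,250:350]),g(t[185:325,250:390])]))
E
```

```text
at [570.4  -8.3 111.2] H 3.0533 shift [np.float64(-0.4), np.float64(1.1), np.float64(1.2)] turn 0.0 q [ 0.26  0.38 -0.09  0.   -1.1  -0.35]
```

View pics/n5.png

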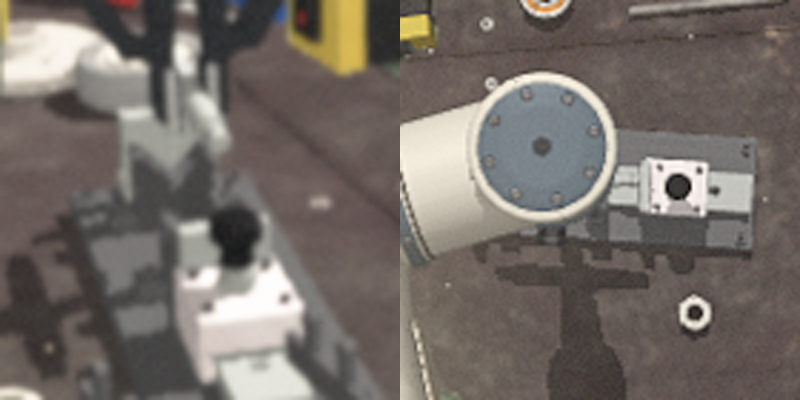

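Emit:
servo_tool --targets '[[[0, 1, 10], 0, 0], [[0, 1, 20], 0, 0], [[0, 1, 30], 0, 0], [[0, 1, 33], 0, 0], [[0, 1, 36], 0, 0], [[0, 1, 39], 0, 0], [[0, 1, 41], 0, 0], [[0, 1, 41], 0, 0], [[0, 1, 41], 0, 0]]'

```text
t: 14.1
ee_pos: [569.0, -7.9, 70.5]
ee_rot: [-0.675, 0.738, -0.0, 0.0]
ft_force: [-0.7, -0.5, -2.2]
opening: 13.5
grip_force: 78.2
```

Emit:
servo_tool --targets '[[[0, 0, 4], 0, 0], [[0, 0, 8], 0, 0], [[0, 0, 12], 0, 0], [[0, 0, 15], 0, 0], [[0, 0, 17], 0, 0], [[0, 0, 17], 0, 0], [[0, 0, 17], 0, 0]]'

```text
t: 14.8
ee_pos: [568.9, -7.9, 53.3]
ee_rot: [-0.675, 0.738, 0.0, 0.0]
ft_force: [0.9, 0.1, -2.6]
opening: 13.6
grip_force: 78.3
```

Emit:
servo_tool --targets '[[[0, 0, 1], 0, 0], [[0, 0, 2], 0, 0], [[0, 0, 2.5], 0, 0], [[0, 0, 2.5], 0, 0], [[0, 0, 2.5], 0, 0]]'

```text
t: 15.3
ee_pos: [569.5, -7.9, 52.0]
ee_rot: [-0.675, 0.737, -0.001, 0.001]
ft_force: [-1.1, 0.4, 5.3]
opening: 13.4
grip_force: 79.1
```

Emit:
servo_tool --targets '[[[0, 0, 0], 0, 0.05], [[0, 0, 0], 0, 0.15], [[0, 0, 0], 0, 0.2], [[0, 0, 0], 0, 0.3], [[0, 0, 0], 0, 0.4], [[0, 0, 0], 0, 0.5], [[0, 0, 0], 0, 0.5], [[0, 0, -15], 0, 0.5], [[0, 0, -30], 0, 0.5], [[0, 0, -50], 0, 0.5]]' --squeeze 20

```text
t: 16.3
ee_pos: [568.3, -8.0, 100.6]
ee_rot: [-0.675, 0.738, 0.001, -0.001]
ft_force: [-0.1, -0.0, 0.1]
opening: 42.9
grip_force: 0.0
```

Emit:
servo_tool --targets '[[[0, 0, -50], 0, 0.5], [[0, 0, -100], 0, 0.5], [[0, 0, -150], 0, 0.5], [[40, 20, -190], 0, 0.5], [[80, 20, -200], 0, 0.5], [[120, 20, -200], 0, 0.5], [[160, 20, -200], 0, 0.5], [[200, 20, -200], 0, 0.5], [[240, 20, -200], 0, 0.5], [[240, 20, -200], 0, 0.5]]'

```text
t: 17.3
ee_pos: [526.8, -249.2, 300.1]
ee_rot: [-0.674, 0.739, 0.0, -0.001]
ft_force: [0.8, 0.7, -1.0]
opening: 42.4
grip_force: 0.0
```

```bash
python3 - <<'E'
from h import *
from plant import eyes,r
import cv2
s=r.get_state();print(s["t"],s["ee_pos"],s["ft_force"])
f=eyes.snapshot("side")["frame"];t=eyes.snapshot("top")["frame"]
g=lambda i:cv2.resize(i[...,::-1],(400,400),interpolation=cv2.INTER_CUBIC)
cv2.imwrite("pics/n6.png",np.hstack([g(f[210:310,250:350]),g(t[185:325,250:390])]))
E
```

```text
17.3 [ 526.82129601 -249.19592735  300.07963211] [ 0.77922848  0.66791851 -0.9801986 ]
```

View pics/n6.png

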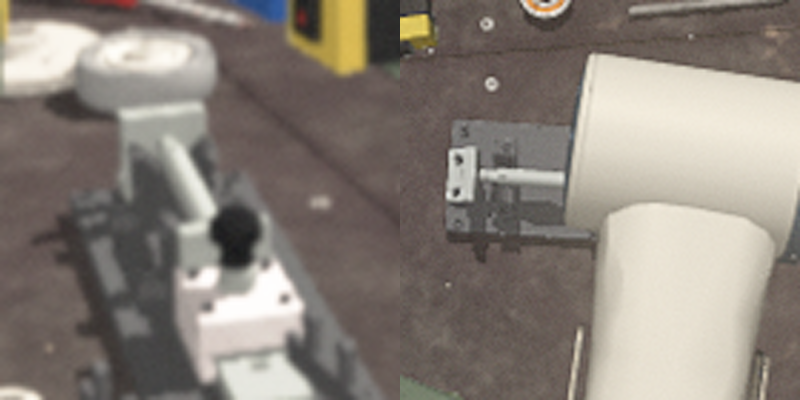

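```bash
python3 -c "
from plant import sign_off
print(sign_off())"
```

```text
the job is handed in; nothing more can be done
None
```

I handed the job in at about 17 s of the 54 s: the end stop is pinned in the 0.040 hole and the short axle rests in both vees between the stops. In the last pictures the knob looks fully home; the hand-in returned no verdict.

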